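# Clear the headset off the printed chart and hold the magnifier over it

### The job

The headset is standing on the clipboard, over the printed chart: hang it by its head strap over the hanger rail and let go of it there. Then lift the reading magnifier over the things on the desk and hold it level and squarely centred over the chart, about two centimetres above the paper and touching nothing, and finish while still holding it there. Leave everything else on the desk where it stands.

Things in the scene. Friction and masses are not known exactly. Their poses are not given: they have to be found in the camera images.
- headset_grip (a point): centre of the crown of the headset's outer hoop: a straight black bar 22 mm wide (x), 64 mm long (y), 14 mm thick, 163 mm above the undersides of the ear cups. The headset stands upright on its cups astride the chart. z is up, y runs from cup to cup, x is square to the hoop. Under the crown are 36 mm of free space, then the head strap
- headset_strap (a point): centre of the underside of the headset's inner head strap (34 mm wide along x), 48 mm below the crown's centre and 115 mm above the undersides of the cups; this is what rests on the rail's bar. Axes as headset_grip
- headset: black-and-steel headset, loose, about 0.22 kg, 140 mm wide (y), 170 mm high; flat-bottomed cups 54 mm along x and 70 mm high, 86 mm free between them; origin midway between the cups at the level of their undersides; axes as headset_grip
- rail_top (a point): top of the hanger rail's bar at mid-length, 140 mm above the desk. The bar is level, round, steel, 14 mm thick and 220 mm long, on two posts 206 mm apart that do not rise above it. x runs along the bar, z is up
- rail: the hanger rail, fixed, beside the clipboard to the left or to the right; origin on the desk below the bar's middle; axes as rail_top
- magnifier_grip (a point): a point on the axis of the magnifier's upright grip post (grey, square, 20 x 20 mm), 50 mm above the frame's underside; the post's top is 80 mm above the underside. z is up along the post, x runs from the post to the lens
- lens (a point): centre of the magnifier's lens, half-way up the 12 mm frame, so 6 mm above its underside; it lies 68 mm along +x and 44 mm below magnifier_grip. Axes as magnifier_grip
- magnifier: reading magnifier, loose, about 0.14 kg, flat on the desk across the clipboard from the rail: black rectangular frame 86 mm wide and 12 mm thick, from 80 mm behind the lens centre (-x, the post's end) to 62 mm ahead of it, round a clear lens; origin under the lens centre on the frame's underside; axes as magnifier_grip
- chart (a point): centre of the printed bar chart, on the paper's surface (5 mm above the desk): an outlined rectangle 100 mm (along x) by 60 mm (along y) with bars in it. The magnifier's long side goes along the chart's long side, the grip at either end
- clipboard: grey clipboard with a sheet of paper, fixed to the desk, 260 mm (along x) by 200 mm by 5 mm; the origin is under its centre, straight below the chart's centre. A flat steel clip at the +x end rises to 17 mm, 108 to 128 mm from the chart's centre
- letter_sorter: dark steel letter sorter with upright plates, 200 x 50 x 90 mm high, long side along its x, stands on one side of the clipboard; origin under its centre (bystander)
- card_box: grey index-card box full of cards, 200 x 50 x 90 mm high, long side along its x, stands on the other side of the clipboard; origin under its centre (bystander)
- stapler: black stapler, 140 x 34 x 45 mm, beyond the clipboard; origin under its centre (bystander)
- glasses_case: black spectacles case, 65 x 155 x 40 mm; origin under its centre (bystander)
- flask: dark metal drinks flask, 68 mm across, 170 mm high; origin under its centre (bystander)
- note_pad: pad of sticky notes, 76 x 76 x 22 mm; origin under its centre (bystander)
- pen_cup: dark metal pen cup, 72 mm across, 95 mm high; origin under its centre (bystander)
There are look-alikes about, which are no part of the job. Leave any pink look-alike of the magnifier alone.

How it is judged:
On the way:
1. the headset hangs by its strap on the rail's bar, let go and still (contact force between headset and rail above 0.5 N and contact force between headset and the fingers below 0.05 N and height (world z) of headset_strap between 0.13 and 0.16 m and horizontal distance between headset_strap and rail_top below 0.085 m and y of headset_strap in the frame of rail_top between -0.035 and 0.035 m and angle between headset's own z axis and vertical below 0.35 rad and linear speed of headset below 0.05 m/s), for 0.3 s.
At the end, for the whole second after the job is handed in: Headset at rest on the bar by its strap, let go: within 85 mm of mid-bar, tilt under 20 deg. Magnifier held still, touching only the gripper: lens within 15 mm of the chart centre, underside 6 to 36 mm above the paper, within 10 deg of the chart (either way round), tilt under 8 deg (all of step 1 and horizontal distance between lens and chart below 0.015 m and z of lens in the frame of chart between 0.012 and 0.042 m and angle between the x axis of lens and the x axis of chart, either way round below 0.18 rad and angle between magnifier's own z axis and vertical below 0.14 rad and linear speed of magnifier below 0.03 m/s and contact force between magnifier and the fingers above 1 N and contact force between magnifier and clipboard below 0.05 N and contact force between magnifier and rail below 0.05 N and contact force between magnifier and headset below 0.05 N and contact force between magnifier and letter_sorter below 0.05 N and contact force between magnifier and card_box below 0.05 N); the arm keeps its last pose, push and grip.
It fails at once if a bystander is pushed more than 30 mm from its place (distance of any of letter_sorter, card_box, stapler, glasses_case, flask, note_pad, pen_cup from where it was at the start of the episode above 0.03 m).
It also fails if it takes over 69 s, if anything falls off the work surface, if the arm or the gripper's body presses on something with over 40 N, if the wrist force passes 120 N, or if a joint passes its speed limit or range.

### The arm

A 6-joint arm with a two-finger parallel gripper is mounted at the origin on the work surface. World frame = base frame: x ahead of the robot, y to its left, z up, the work surface at z = 0. Lengths are in m, angles in rad, forces in N, time in s.
With the tool pointing down it reaches from about 0.35 to 0.85 m from the base axis. Payload 8.1 kg.
Tool frame: the origin (TCP) lies midway between the tips of the shut fingers; the grasp point (between the pads) lies 19 mm behind it (robot.tcp_to_grasp is the distance from the TCP to the grasp point, in m); z points along the fingers, y is the direction in which the jaws open and shut (so a half turn about z gives the same grasp; the last joint's range is limited). The gripper opens to 93 mm and grips with 3 to 60 N. Pads are 15 mm wide; open, the fingers measure 128 mm over their backs; the gripper's body (75 mm by 188 mm) begins 65 mm behind the grasp point.
Start: joints at [1.165, 0.13, 1.488, -0, 1.523, -0.085], TCP at [0.189, 0.569, 0.219] pointing down, gripper open.
Joint ranges: [-2.96, 2.96], [-0.89, 2.26], [0.02, 2.5], [-1.34, 4.48], [0, 2.73], [-2.66, 2.66]. Speed limits (rad/s): [2.39, 2.39, 2.79, 3.14, 3.14, 3.14].

### API

Orientations are given as a rotation vector (axis times angle).
In Python, from plant import robot gives the robot as it stands.
- The arm moves only by the tool send_rows, never from a script. Its argument "series" is a list of rows, each an object of numbers: "wx", "wy", "wz": the turn, a rotation vector about the world's x, y, z in rad; "dx", "dy", "dz": the shift along the world's x, y, z in cm; "fingers": the closure in counts, from 0 (fully open) to 255 (shut). In form: [{"wx": .., "wy": .., "wz": .., "dx": .., "dy": .., "dz": .., "fingers": ..}, ...]. A call has 1 to 20 rows; each row shifts and turns the pose as measured when the row begins; what a row does not reach is not made up. A row lasts 1/12 s, in which the tool goes at most 41.7 mm and 7.16 degrees, less where a joint would pass 70% of its speed; a pose out of reach is approached as far as the arm can. A call is refused whole if a number of a shift passes 4.17 or a number of a turn 0.125, either way. A call with a gripper value outside its range is refused whole. The fingers move at their own pace and stop on an object; "newtons" is the grip in N (left out, the last holds). Time passes only in rows, so rows that do not move let the fingers close. It gives the time, the measured TCP pose, the force and the opening at its end, in the units of the state.
- robot.read_state(): the state, without advancing time (a new reading comes with each control period).
- robot.read_camera(name): name is "side" or "top"; returns the picture (480x640x3 uint8, red, green, blue); there is no depth.
- robot.camera_info(name): a dict with "intrinsics" (3x3 intrinsics, pixels), "extrinsics" (4x4, takes a point from world to camera coordinates). Camera axes: x right, y up, looking along -z (the intrinsics and any distortion apply to the point x, -y, -z); pixel columns grow to the right and rows downward; lengths in m; the calibration is good to about 2 mm. A picture is of the moment at which its call begins. camera_info takes no time and is no camera call.
- robot.close_job(): hands the job in, once; it reports no verdict.
The state is a dict: "t": time; "q": joint angles; "dq": joint speeds; "joint_torque": joint torques, N m; "tool_pos": TCP position; "orientation": TCP orientation; "force": force on the tool from outside, world axes, zero at the start; "wrist_torque": the same for the moment, N m; "opening": finger opening in m.
Only numpy, scipy, OpenCV 4.12 (cv2) and the standard library are available. Lean on these libraries where they do the work, as an engineer would, in place of code of your own. Each camera call takes 0.05 s, during which the arm holds its last target.

## Working session

There is one attempt and no reset: what is moved stays moved. The work goes in short steps, Python scripts to look and compute and a tool call to move; the robot and the scene stay as the last step left them, time stands still between calls to the robot, and variables do not carry over. Pictures are saved under pics/ and viewed, and the job is handed in when it is done.

Besides the shell and the picture viewer there is one more tool, called after ">>>" as name(argument=value, ...) on one line, values as JSON. send_rows: Moves the arm, as the interface text tells. Its arguments: {"type":"object","properties":{"series":{"type":"array","items":{"type":"object","properties":{"wx":{"type":"number"},"wy":{"type":"number"},"wz":{"type":"number"},"dx":{"type":"number"},"dy":{"type":"number"},"dz":{"type":"number"},"fingers":{"type":"number"}}}},"newtons":{"type":"number"}},"required":["series"]}

```bash
ls; mkdir -p pics
python3 - <<'E'
from plant import robot
import cv2,numpy as np
np.set_printoptions(precision=4,suppress=True)
print(robot.read_state())
for n in("side","top"):
    i=robot.camera_info(n);print(n,i)
    cv2.imwrite(f"pics/{n}0.png",robot.read_camera(n)[:,:,::-1])
E
```

```text
pics
{'t': 0.0, 'q': array([ 1.1646,  0.1312,  1.4892,  0.    ,  1.523 , -0.0854]), 'dq': array([ 0.0013,  0.0003,  0.0006,  0.0011, -0.0007, -0.0006]), 'joint_torque': array([ -0.0029, -55.9847, -49.1743,   0.0764,   0.0364,  -0.0002]), 'tool_pos': array([0.1889, 0.5689, 0.2176]), 'orientation': array([-0.5016, -3.1008,  0.0028]), 'force': array([-0.0464, -0.6572, -0.1519]), 'wrist_torque': array([ 0.0143, -0.0221,  0.0001]), 'opening': 0.09272744894882533}
side {'intrinsics': array([[443.6284,   0.    , 317.9251],
       [  0.    , 443.6284, 237.5823],
       [  0.    ,   0.    ,   1.    ]]), 'extrinsics': array([[ 0.89  , -0.4556, -0.0161, -0.403 ],
       [ 0.339 ,  0.6378,  0.6916, -0.258 ],
       [-0.3049, -0.621 ,  0.7221, -0.9678],
       [ 0.    ,  0.    ,  0.    ,  1.    ]])}
top {'intrinsics': array([[505.5014,   0.    , 322.0326],
       [  0.    , 505.5014, 243.6702],
       [  0.    ,   0.    ,   1.    ]]), 'extrinsics': array([[ 0.0068, -0.9999,  0.0135,  0.0043],
       [ 0.9809,  0.0093,  0.1944, -0.4655],
       [-0.1945,  0.012 ,  0.9808, -1.1392],
       [ 0.    ,  0.    ,  0.    ,  1.    ]])}
```

View pics/top0.png

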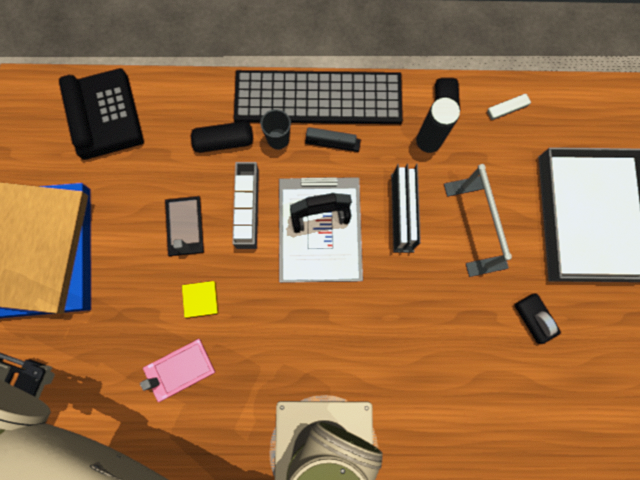

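View pics/side0.png

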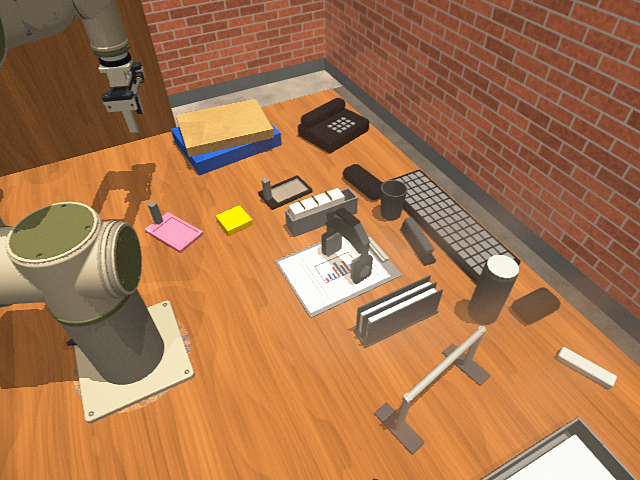

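The top view shows the headset at about (322,210) on the clipboard, the rail bar from (482,168) to (507,258), and the sorter at (405,208). The card box is at (245,205) and the flask at (440,125). Candidates for the magnifier are the black frame at (184,226) with a grey post at (180,243), and the pink frame at (180,370), which is the look-alike. The desk phone at (102,112) and the mouse at (538,318) are irrelevant. I choose the black one at (184,226). I'll check that in close crops.

Run:
```python
import cv2,numpy as np
t=cv2.imread('pics/top0.png');s=cv2.imread('pics/side0.png')
def c(im,x0,y0,w,h,k,n): cv2.imwrite(n,cv2.resize(im[y0:y0+h,x0:x0+w],None,fx=k,fy=k,interpolation=cv2.INTER_CUBIC))
c(t,155,185,70,80,7,'pics/c_mag.png')
c(t,265,170,110,120,5,'pics/c_head.png')
c(t,430,150,95,140,4,'pics/c_rail.png')
c(s,250,165,160,160,4,'pics/c_side.png')
```

```text
(no output)
```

View pics/c_mag.png

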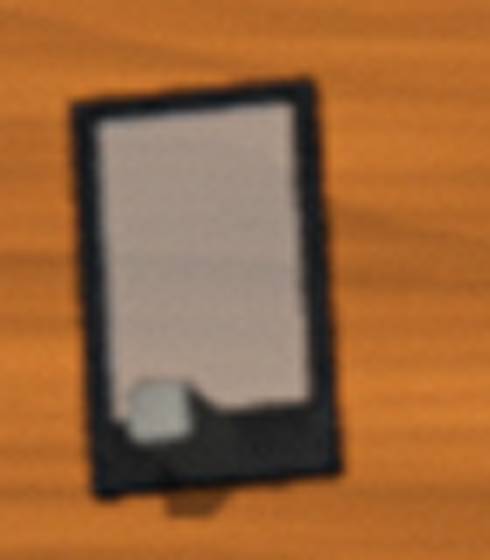

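View pics/c_head.png

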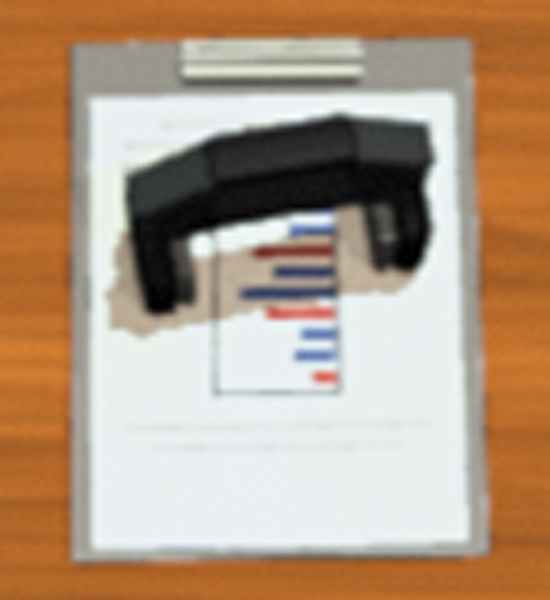

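View pics/c_rail.png

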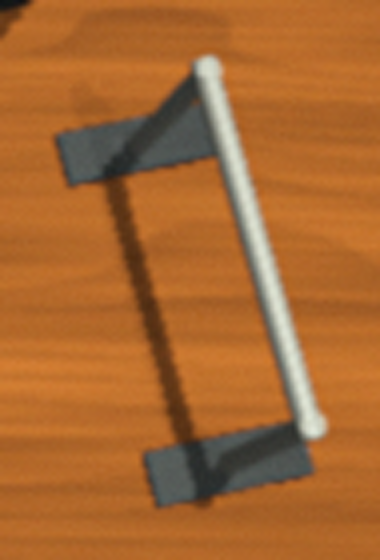

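View pics/c_side.png

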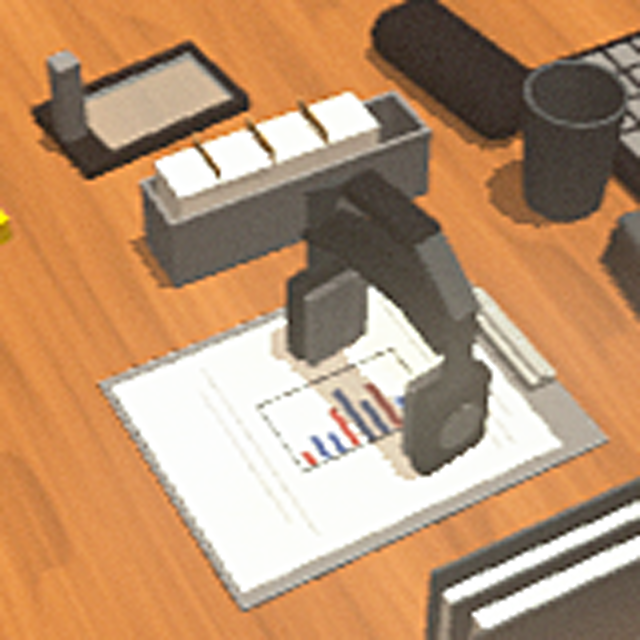

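```bash
cat > h.py <<'E'
import numpy as np
from plant import robot
def ray(cam,u,v):
    i=robot.camera_info(cam);K=i['intrinsics'];E=i['extrinsics']
    d=np.array([(u-K[0,2])/K[0,0],-(v-K[1,2])/K[1,1],-1.])
    R=E[:3,:3];o=-R.T@E[:3,3];return o,R.T@d
def at(cam,u,v,z):
    o,d=ray(cam,u,v);return o+d*(z-o[2])/d[2]
def proj(cam,p):
    i=robot.camera_info(cam);K=i['intrinsics'];E=i['extrinsics']
    c=E[:3,:3]@np.asarray(p)+E[:3,3];return np.array([K[0,0]*c[0]/-c[2]+K[0,2],K[1,1]*-c[1]/-c[2]+K[1,2]])
E
python3 - <<'E'
from h import *
import cv2
np.set_printoptions(precision=4,suppress=True)
def pts(l,k,o,z): 
    P=np.array([at('top',x/k+o[0]-.5+.5/k*0,y/k+o[1]-.5,z) for x,y in l]);print(P);return P
print('clip');P=pts([(75,42),(470,40),(488,553),(75,558)],5,(265,170),.005);print(P.mean(0),[np.linalg.norm(P[i]-P[i-1]) for i in range(4)], np.degrees(np.arctan2(*(P[0]+P[1]-P[2]-P[3])[1::-1])))
print('chart');pts([(214,392),(340,392)],5,(265,170),.005)
print('rail');P=pts([(208,67),(313,427)],4,(430,150),.133);print(P.mean(0),np.linalg.norm(P[0]-P[1]))
print('mag');P=pts([(72,103),(312,80),(342,472),(97,497)],7,(155,185),.012);print(P.mean(0),[np.linalg.norm(P[i]-P[i-1]) for i in range(4)],(P[0]+P[1]-P[2]-P[3]))
pts([(160,411)],7,(155,185),.08)
t=cv2.imread('pics/top0.png')[190:245,280:365];t=np.clip(t.astype(float)*2.5,0,255).astype('uint8')
cv2.imwrite('pics/ch2.png',cv2.resize(t,None,fx=9,fy=9,interpolation=cv2.INTER_CUBIC))
s=cv2.imread('pics/side0.png')[195:295,310:390];s=np.clip(s.astype(float)*2.,0,255).astype('uint8')
cv2.imwrite('pics/cs2.png',cv2.resize(s,None,fx=6,fy=6,interpolation=cv2.INTER_CUBIC))
E
```

```text
clip
[[ 0.6393  0.1145  0.005 ]
 [ 0.6426 -0.0822  0.005 ]
 [ 0.3855 -0.089   0.005 ]
 [ 0.3815  0.1085  0.005 ]]
[0.5122 0.013  0.005 ] [np.float64(0.2579023713050842), np.float64(0.19672268905390286), np.float64(0.2571254358348052), np.float64(0.1975370353380916)] 1.4172108544200532
chart
[[ 0.4628  0.0432  0.005 ]
 [ 0.4633 -0.0179  0.005 ]]
rail
[[ 0.6288 -0.3478  0.133 ]
 [ 0.4242 -0.3937  0.133 ]]
[ 0.5265 -0.3707  0.133 ] 0.20970471850563024
mag
[[0.5793 0.3927 0.012 ]
 [0.5885 0.3097 0.012 ]
 [0.4493 0.2919 0.012 ]
 [0.4398 0.3749 0.012 ]]
[0.5142 0.3423 0.012 ] [np.float64(0.1405610341006645), np.float64(0.08356834968121236), np.float64(0.14034831148726915), np.float64(0.08348765789170508)] [0.2786 0.0356 0.    ]
[[0.4566 0.3364 0.08  ]]
```

View pics/ch2.png

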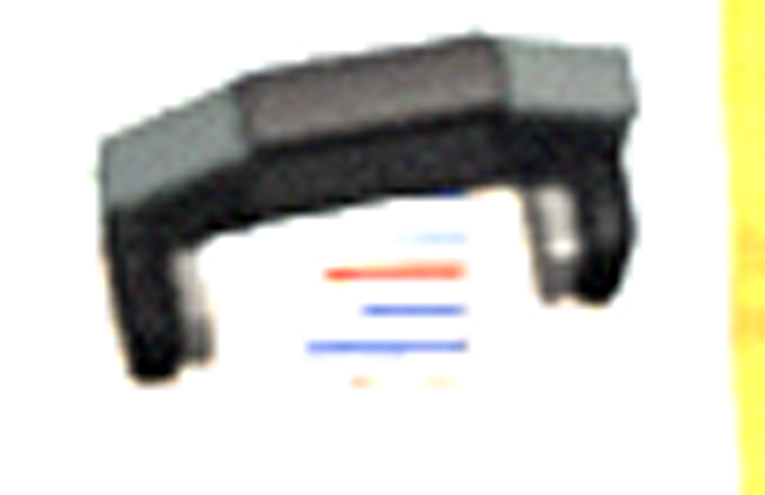

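View pics/cs2.png

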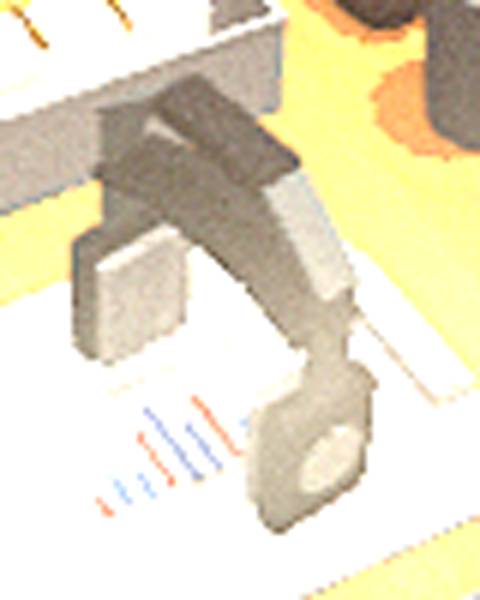

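Run:
```python
from h import *
import cv2
np.set_printoptions(precision=4,suppress=True)
P=np.array([at('top',x/9+280-.5,y/9+190-.5,.175) for x,y in [(240,80),(495,38),(505,112),(252,150)]])
print(P,P.mean(0),[np.linalg.norm(P[i]-P[i-1]) for i in range(4)])
d=P[0]+P[3]-P[1]-P[2];print('yaw of y',np.degrees(np.arctan2(-d[0],d[1])))
# side overlay
s=cv2.imread('pics/side0.png');s=cv2.resize(s,None,fx=1,fy=1)
yaw=np.arctan2(-d[0],d[1]);c=P.mean(0)
def dot(p,col): 
    u=proj('side',p);cv2.circle(s,tuple(int(round(a)) for a in u),1,col,-1);print(col,u.round(1))
R=np.array([[np.cos(yaw),-np.sin(yaw)],[np.sin(yaw),np.cos(yaw)]])
for a,b in[(-11,-32),(-11,32),(11,32),(11,-32)]:
    dot([*(c[:2]+R@[a/1e3,b/1e3]),.175],(0,255,0))
for q in([.6288,-.3478,.133],[.4242,-.3937,.133]):dot(q,(0,0,255))
dot([.4566,.3364,.08],(0,255,255))
for q in P[:0]:dot(q,0)
for q in [(.6393,.1145,.005),(.6426,-.0822,.005),(.3855,-.089,.005),(.3815,.1085,.005)]:dot(q,(255,0,255))
cv2.imwrite('pics/ov.png',cv2.resize(s[150:450,230:540],None,fx=2,fy=2,interpolation=cv2.INTER_CUBIC))
```

```text
[[ 0.5374  0.0439  0.175 ]
 [ 0.5483 -0.0161  0.175 ]
 [ 0.5302 -0.0185  0.175 ]
 [ 0.5203  0.0409  0.175 ]] [0.534  0.0126 0.175 ] [np.float64(0.017295344381967642), np.float64(0.06104859249331606), np.float64(0.0182437113304716), np.float64(0.06023072222168232)]
yaw of y 9.886797537150931
(0, 255, 0) [351.2 224.6]
(0, 255, 0) [333.4 209.3]
(0, 255, 0) [340.8 205.4]
(0, 255, 0) [358.7 220.4]
(0, 0, 255) [481.8 329. ]
(0, 0, 255) [406.9 397.9]
(0, 255, 255) [264.6 178.8]
(255, 0, 255) [359.  224.9]
(255, 0, 255) [400.5 273.3]
(255, 0, 255) [309.5 315.7]
(255, 0, 255) [274.3 259.3]
```

View pics/ov.png

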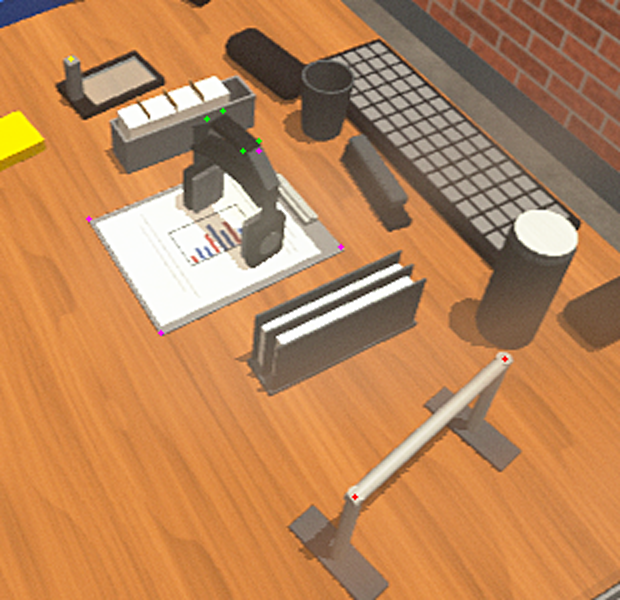

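The overlay agrees in both cameras. The crown is at (0.534,0.0126) with yaw about 9.9°, mid-bar is at (0.5265,-0.3707) with yaw 12.6°, and the chart is at (0.5125,0.0128) with yaw about 1.4°. The magnifier post's top is at (0.4566,0.3364). I'll move above the headset now.

>>> send_rows(series=[{"dx": 2.1,"dy": -3.3,"wz": -0.067,"fingers": 0},{"dx": 2.1,"dy": -3.3,"wz": -0.067,"fingers": 0},{"dx": 2.1,"dy": -3.3,"wz": -0.067,"fingers": 0},{"dx": 2.1,"dy": -3.3,"wz": -0.067,"fingers": 0},{"dx": 2.1,"dy": -3.3,"wz": -0.067,"fingers": 0},{"dx": 2.1,"dy": -3.3,"wz": -0.067,"fingers": 0},{"dx": 2.1,"dy": -3.3,"wz": -0.067,"fingers": 0},{"dx": 2.1,"dy": -3.3,"wz": -0.067,"fingers": 0},{"dx": 2.1,"dy": -3.3,"wz": -0.067,"fingers": 0},{"dx": 2.1,"dy": -3.3,"wz": -0.067,"fingers": 0},{"dx": 2.1,"dy": -3.3,"wz": -0.067,"fingers": 0},{"dx": 2.1,"dy": -3.3,"wz": -0.067,"fingers": 0},{"dx": 2.1,"dy": -3.3,"wz": -0.067,"fingers": 0},{"dx": 2.1,"dy": -3.3,"wz": -0.067,"fingers": 0},{"dx": 2.1,"dy": -3.3,"wz": -0.067,"fingers": 0},{"dx": 2.1,"dy": -3.3,"wz": -0.067,"fingers": 0}])

```text
schema error: expected keys wx, wy, wz, dx, dy, dz, fingers
```

```bash
cat >> h.py <<'E'
from scipy.spatial.transform import Rotation as Ro
def st(tx=None,ty=None,yaw=None,z=None):
    s=robot.read_state();R=Ro.from_rotvec(s['orientation']).as_matrix();p=s['tool_pos']
    jy=np.degrees(np.arctan2(R[1,1],R[0,1]));jy=(jy+90)%180-90
    print('t %.2f'%s['t'],'pos',p.round(4),'jawyaw %.2f'%jy,'z-axis',R[:,2].round(4),'F',s['force'].round(2),'open %.4f'%s['opening'],'q',s['q'].round(2))
    if tx is not None:
        e=np.radians((yaw-jy+90)%180-90)
        lv=np.cross(R[:,2],[0,0,-1])
        print('need cm',((np.array([tx,ty,z])-p)*100).round(2),'wz %.4f'%e,'level wx wy',lv.round(4))
E
python3 -c "
from h import *
st(.534,.0126,9.9,.149)"
```

```text
t 0.10 pos [0.189  0.5689 0.2177] jawyaw 71.62 z-axis [-7.0e-04 -1.6e-03 -1.0e+00] F [ 0.74 -0.41 -0.77] open 0.0931 q [ 1.16  0.13  1.49  0.    1.52 -0.09]
need cm [ 34.5  -55.63  -6.87] wz -1.0772 level wx wy [ 0.0016 -0.0007  0.    ]
```

All keys are required in every row.

>>> send_rows(series=[{"wx": 0,"wy": 0,"wz": -0.067,"dx": 2.1,"dy": -3.3,"dz": 0.1,"fingers": 0},{"wx": 0,"wy": 0,"wz": -0.067,"dx": 2.1,"dy": -3.3,"dz": 0.1,"fingers": 0},{"wx": 0,"wy": 0,"wz": -0.067,"dx": 2.1,"dy": -3.3,"dz": 0.1,"fingers": 0},{"wx": 0,"wy": 0,"wz": -0.067,"dx": 2.1,"dy": -3.3,"dz": 0.1,"fingers": 0},{"wx": 0,"wy": 0,"wz": -0.067,"dx": 2.1,"dy": -3.3,"dz": 0.1,"fingers": 0},{"wx": 0,"wy": 0,"wz": -0.067,"dx": 2.1,"dy": -3.3,"dz": 0.1,"fingers": 0},{"wx": 0,"wy": 0,"wz": -0.067,"dx": 2.1,"dy": -3.3,"dz": 0.1,"fingers": 0},{"wx": 0,"wy": 0,"wz": -0.067,"dx": 2.1,"dy": -3.3,"dz": 0.1,"fingers": 0},{"wx": 0,"wy": 0,"wz": -0.067,"dx": 2.1,"dy": -3.3,"dz": 0.1,"fingers": 0},{"wx": 0,"wy": 0,"wz": -0.067,"dx": 2.1,"dy": -3.3,"dz": 0.1,"fingers": 0},{"wx": 0,"wy": 0,"wz": -0.067,"dx": 2.1,"dy": -3.3,"dz": 0.1,"fingers": 0},{"wx": 0,"wy": 0,"wz": -0.067,"dx": 2.1,"dy": -3.3,"dz": 0.1,"fingers": 0},{"wx": 0,"wy": 0,"wz": -0.067,"dx": 2.1,"dy": -3.3,"dz": 0.1,"fingers": 0},{"wx": 0,"wy": 0,"wz": -0.067,"dx": 2.1,"dy": -3.3,"dz": 0.1,"fingers": 0},{"wx": 0,"wy": 0,"wz": -0.067,"dx": 2.1,"dy": -3.3,"dz": 0.1,"fingers": 0},{"wx": 0,"wy": 0,"wz": -0.067,"dx": 2.1,"dy": -3.3,"dz": 0.1,"fingers": 0}])

```text
t: 1.43
tool_pos: [0.5252, 0.0172, 0.2254]
orientation: [-2.052, -2.365, 0.01]
force: [-0.2, 0.6, 0.8]
opening: 0.0927
```

```bash
python3 -c "
from h import *
st(.534,.0126,9.9,.149)"
```

```text
t 1.43 pos [0.5252 0.0172 0.2254] jawyaw 8.08 z-axis [-0.0122  0.0019 -0.9999] F [-0.22  0.6   0.8 ] open 0.0927 q [-0.07 -0.06  1.67  0.    1.54 -0.21]
need cm [ 0.88 -0.46 -7.64] wz 0.0317 level wx wy [-0.0019 -0.0122 -0.    ]
```

>>> send_rows(series=[{"wx": -0.002,"wy": -0.012,"wz": 0.03,"dx": 0.9,"dy": -0.5,"dz": 0,"fingers": 0},{"wx": 0,"wy": 0,"wz": 0,"dx": 0,"dy": 0,"dz": 0,"fingers": 0},{"wx": 0,"wy": 0,"wz": 0,"dx": 0,"dy": 0,"dz": 0,"fingers": 0}])

```text
t: 1.68
tool_pos: [0.5363, 0.0039, 0.2236]
orientation: [-2.04, -2.389, 0.005]
force: [-0.7, 0.8, 0.4]
opening: 0.0929
```

```bash
python3 -c "
from h import *
import cv2
st(.534,.0126,9.9,.149)
for n in('side','top'):cv2.imwrite(f'pics/{n}1.png',robot.read_camera(n)[:,:,::-1])
t=cv2.imread('pics/top1.png');s=cv2.imread('pics/side1.png')
cv2.imwrite('pics/v1.png',np.hstack([cv2.resize(t[140:300,250:400],(400,427)),cv2.resize(s[140:300,270:420],(400,427))]))
"
```

```text
t 1.68 pos [0.5363 0.0039 0.2236] jawyaw 9.02 z-axis [-0.0024 -0.0022 -1.    ] F [-0.72  0.8   0.38] open 0.0929 q [-0.09 -0.04  1.66 -0.    1.53 -0.24]
need cm [-0.23  0.87 -7.46] wz 0.0154 level wx wy [ 0.0022 -0.0024  0.    ]
```

View pics/v1.png

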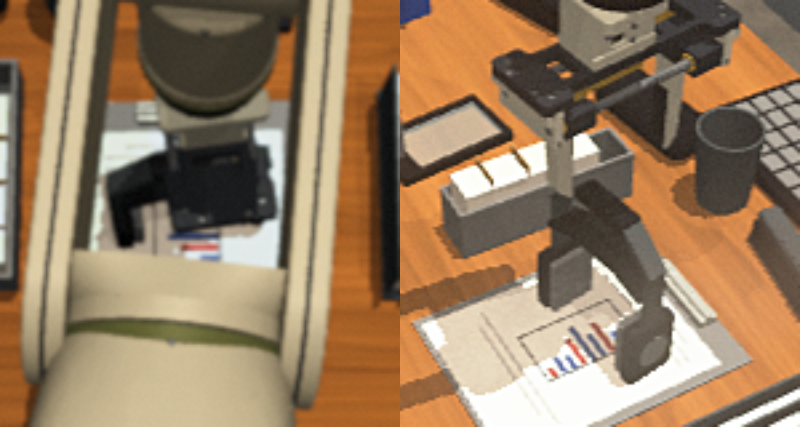

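The fingers are open astride the crown and still a little above it, at side crop (560,150) and (680,90). I'll correct and descend.

>>> send_rows(series=[{"wx": 0.002,"wy": -0.002,"wz": 0.015,"dx": -0.2,"dy": 0.85,"dz": -1.0,"fingers": 0},{"wx": 0,"wy": 0,"wz": 0,"dx": 0,"dy": 0,"dz": -2.0,"fingers": 0},{"wx": 0,"wy": 0,"wz": 0,"dx": 0,"dy": 0,"dz": -2.0,"fingers": 0},{"wx": 0,"wy": 0,"wz": 0,"dx": 0,"dy": 0,"dz": -1.5,"fingers": 0},{"wx": 0,"wy": 0,"wz": 0,"dx": 0,"dy": 0,"dz": 0,"fingers": 0},{"wx": 0,"wy": 0,"wz": 0,"dx": 0,"dy": 0,"dz": 0,"fingers": 0}])

```text
t: 2.28
tool_pos: [0.5297, 0.0244, 0.1551]
orientation: [-2.001, -2.42, -0.004]
force: [-1.4, 1.2, 0.5]
opening: 0.093
```

```bash
python3 -c "
from h import *
st(.534,.0126,9.9,.149)"
```

```text
t 2.28 pos [0.5297 0.0244 0.1551] jawyaw 10.83 z-axis [ 7.e-04  3.e-03 -1.e+00] F [-1.41  1.19  0.46] open 0.0930 q [-0.05 -0.02  1.76  0.    1.4  -0.24]
need cm [ 0.43 -1.18 -0.61] wz -0.0163 level wx wy [-0.003   0.0007  0.    ]
```

>>> send_rows(series=[{"wx": -0.002,"wy": 0,"wz": -0.008,"dx": 0.2,"dy": -0.6,"dz": -0.4,"fingers": 0},{"wx": 0,"wy": 0,"wz": 0,"dx": 0,"dy": 0,"dz": 0,"fingers": 0},{"wx": 0,"wy": 0,"wz": 0,"dx": 0,"dy": 0,"dz": 0,"fingers": 0}])

```text
t: 2.53
tool_pos: [0.5316, 0.0203, 0.1523]
orientation: [2.007, 2.416, 0.003]
force: [-0.0, -0.3, 0.8]
opening: 0.0927
```

```bash
python3 -c "
from h import *
st(.534,.0126,9.9,.149)"
```

```text
t 2.53 pos [0.5316 0.0203 0.1523] jawyaw 10.55 z-axis [ 0.002   0.0011 -1.    ] F [-0.01 -0.33  0.76] open 0.0927 q [-0.06 -0.01  1.76  0.    1.39 -0.24]
need cm [ 0.24 -0.77 -0.33] wz -0.0114 level wx wy [-0.0011  0.002   0.    ]
```

>>> send_rows(series=[{"wx": -0.001,"wy": 0.001,"wz": -0.01,"dx": 0.2,"dy": -0.8,"dz": -0.3,"fingers": 0},{"wx": 0,"wy": 0,"wz": 0,"dx": 0,"dy": -0.1,"dz": 0,"fingers": 0},{"wx": 0,"wy": 0,"wz": 0,"dx": 0,"dy": 0,"dz": 0,"fingers": 0}])

```text
t: 2.78
tool_pos: [0.5353, 0.0103, 0.1513]
orientation: [2.019, 2.402, 0.004]
force: [-0.7, 0.4, 0.4]
opening: 0.0931
```

```bash
python3 -c "
from h import *
st(.534,.0126,9.9,.149)"
```

```text
t 2.78 pos [0.5353 0.0103 0.1513] jawyaw 9.92 z-axis [ 4.6e-03 -3.0e-04 -1.0e+00] F [-0.73  0.42  0.4 ] open 0.0931 q [-0.08 -0.01  1.76  0.    1.39 -0.25]
need cm [-0.13  0.23 -0.23] wz -0.0003 level wx wy [0.0003 0.0046 0.    ]
```

>>> send_rows(newtons=30, series=[{"wx": 0,"wy": 0.004,"wz": 0,"dx": -0.1,"dy": 0.2,"dz": -0.2,"fingers": 0},{"wx": 0,"wy": 0,"wz": 0,"dx": 0,"dy": 0,"dz": 0,"fingers": 255},{"wx": 0,"wy": 0,"wz": 0,"dx": 0,"dy": 0,"dz": 0,"fingers": 255},{"wx": 0,"wy": 0,"wz": 0,"dx": 0,"dy": 0,"dz": 0,"fingers": 255},{"wx": 0,"wy": 0,"wz": 0,"dx": 0,"dy": 0,"dz": 0,"fingers": 255},{"wx": 0,"wy": 0,"wz": 0,"dx": 0,"dy": 0,"dz": 0,"fingers": 255},{"wx": 0,"wy": 0,"wz": 0,"dx": 0,"dy": 0,"dz": 0,"fingers": 255},{"wx": 0,"wy": 0,"wz": 0,"dx": 0,"dy": 0,"dz": 0,"fingers": 255}])

```text
t: 3.45
tool_pos: [0.5348, 0.0119, 0.1499]
orientation: [2.022, 2.403, 0.001]
force: [-0.0, 0.3, -0.2]
opening: 0.0509
```

```bash
python3 -c "
from h import *
st(.534,.0126,9.9,.149)"
```

```text
t 3.45 pos [0.5348 0.0119 0.1499] jawyaw 9.84 z-axis [ 1.4e-03 -3.0e-04 -1.0e+00] F [-0.01  0.28 -0.18] open 0.0509 q [-0.07 -0.    1.76 -0.    1.39 -0.25]
need cm [-0.08  0.07 -0.09] wz 0.0010 level wx wy [0.0003 0.0014 0.    ]
```

>>> send_rows(series=[{"wx": 0,"wy": 0,"wz": 0,"dx": 0,"dy": 0,"dz": 0,"fingers": 255},{"wx": 0,"wy": 0,"wz": 0,"dx": 0,"dy": 0,"dz": 0,"fingers": 255},{"wx": 0,"wy": 0,"wz": 0,"dx": 0,"dy": 0,"dz": 0,"fingers": 255},{"wx": 0,"wy": 0,"wz": 0,"dx": 0,"dy": 0,"dz": 0,"fingers": 255},{"wx": 0,"wy": 0,"wz": 0,"dx": 0,"dy": 0,"dz": 0,"fingers": 255},{"wx": 0,"wy": 0,"wz": 0,"dx": 0,"dy": 0,"dz": 0,"fingers": 255},{"wx": 0,"wy": 0,"wz": 0,"dx": 0,"dy": 0,"dz": 0,"fingers": 255}])

```text
t: 4.03
tool_pos: [0.5348, 0.0119, 0.1499]
orientation: [2.022, 2.403, 0.001]
force: [0.4, 0.1, 0.4]
opening: 0.0217
```

```bash
python3 -c "
from h import *
st(.534,.0126,9.9,.149)"
```

```text
t 4.03 pos [0.5348 0.0119 0.1499] jawyaw 9.85 z-axis [ 1.5e-03 -4.0e-04 -1.0e+00] F [0.41 0.09 0.38] open 0.0217 q [-0.07 -0.    1.76 -0.    1.39 -0.25]
need cm [-0.08  0.07 -0.09] wz 0.0009 level wx wy [0.0004 0.0015 0.    ]
```

>>> send_rows(series=[{"wx": 0,"wy": 0,"wz": 0,"dx": 0,"dy": 0,"dz": 1,"fingers": 255},{"wx": 0,"wy": 0,"wz": 0,"dx": 0,"dy": 0,"dz": 2,"fingers": 255},{"wx": 0,"wy": 0,"wz": 0,"dx": 0,"dy": 0,"dz": 3,"fingers": 255},{"wx": 0,"wy": 0,"wz": 0,"dx": 0,"dy": 0,"dz": 3,"fingers": 255},{"wx": 0,"wy": 0,"wz": 0,"dx": 0,"dy": 0,"dz": 3,"fingers": 255},{"wx": 0,"wy": 0,"wz": 0,"dx": 0,"dy": 0,"dz": 3,"fingers": 255},{"wx": 0,"wy": 0,"wz": 0,"dx": 0,"dy": 0,"dz": 2,"fingers": 255},{"wx": 0,"wy": 0,"wz": 0,"dx": 0,"dy": 0,"dz": 0,"fingers": 255},{"wx": 0,"wy": 0,"wz": 0,"dx": 0,"dy": 0,"dz": 0,"fingers": 255},{"wx": 0,"wy": 0,"wz": 0,"dx": 0,"dy": 0,"dz": 0,"fingers": 255}])

```text
t: 4.87
tool_pos: [0.5278, 0.0125, 0.3254]
orientation: [-2.017, -2.398, 0.009]
force: [0.2, 0.6, -2.3]
opening: 0.0215
```

```bash
python3 -c "
from h import *
import cv2
st(.5265,-.3707,12.6,.32)
for n in('side',):cv2.imwrite(f'pics/{n}2.png',robot.read_camera(n)[:,:,::-1])
"
```

```text
t 4.87 pos [0.5278 0.0125 0.3254] jawyaw 9.85 z-axis [-1.020e-02  8.000e-04 -9.999e-01] F [ 0.23  0.6  -2.31] open 0.0215 q [-0.07 -0.07  1.5   0.    1.72 -0.25]
need cm [ -0.13 -38.32  -0.54] wz 0.0479 level wx wy [-0.0008 -0.0102 -0.    ]
```

View pics/side2.png

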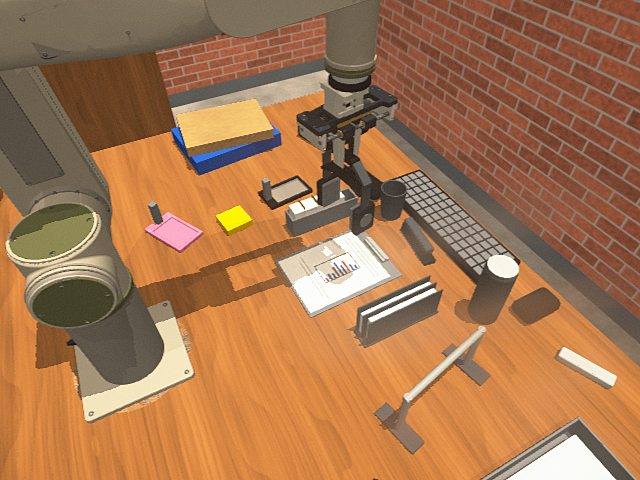

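The headset is held upright at (345,195) in the side view and is clear of everything. I'll carry it over to the rail.

>>> send_rows(series=[{"wx": 0,"wy": -0.005,"wz": 0.004,"dx": 0,"dy": -1.5,"dz": 0,"fingers": 255},{"wx": 0,"wy": -0.005,"wz": 0.004,"dx": 0,"dy": -3,"dz": 0,"fingers": 255},{"wx": 0,"wy": 0,"wz": 0.004,"dx": 0,"dy": -3,"dz": 0,"fingers": 255},{"wx": 0,"wy": 0,"wz": 0.004,"dx": 0,"dy": -3,"dz": 0,"fingers": 255},{"wx": 0,"wy": 0,"wz": 0.004,"dx": 0,"dy": -3,"dz": 0,"fingers": 255},{"wx": 0,"wy": 0,"wz": 0.004,"dx": 0,"dy": -3,"dz": 0,"fingers": 255},{"wx": 0,"wy": 0,"wz": 0.004,"dx": 0,"dy": -3,"dz": 0,"fingers": 255},{"wx": 0,"wy": 0,"wz": 0.004,"dx": 0,"dy": -3,"dz": 0,"fingers": 255},{"wx": 0,"wy": 0,"wz": 0.004,"dx": 0,"dy": -3,"dz": 0,"fingers": 255},{"wx": 0,"wy": 0,"wz": 0.004,"dx": 0,"dy": -3,"dz": 0,"fingers": 255},{"wx": 0,"wy": 0,"wz": 0.004,"dx": 0,"dy": -3,"dz": 0,"fingers": 255},{"wx": 0,"wy": 0,"wz": 0.004,"dx": 0,"dy": -3,"dz": 0,"fingers": 255},{"wx": 0,"wy": 0,"wz": 0,"dx": 0,"dy": -2,"dz": 0,"fingers": 255},{"wx": 0,"wy": 0,"wz": 0,"dx": 0,"dy": -1,"dz": 0,"fingers": 255},{"wx": 0,"wy": 0,"wz": 0,"dx": 0,"dy": 0,"dz": 0,"fingers": 255},{"wx": 0,"wy": 0,"wz": 0,"dx": 0,"dy": 0,"dz": 0,"fingers": 255}])

```text
t: 6.25
tool_pos: [0.511, -0.3717, 0.2831]
orientation: [-1.919, -2.412, 0.015]
force: [0.2, 0.3, -3.1]
opening: 0.0218
```

```bash
python3 -c "
from h import *
st(.5265,-.3707,12.6,.32)
"
```

```text
t 6.25 pos [ 0.511  -0.3717  0.2831] jawyaw 13.05 z-axis [-0.0526  0.0293 -0.9982] F [ 0.18  0.3  -3.14] open 0.0218 q [-0.7   0.26  1.22 -0.01  1.71 -0.93]
need cm [1.55 0.1  3.69] wz -0.0078 level wx wy [-0.0293 -0.0526 -0.    ]
```

```bash
python3 -c "
from h import *
import cv2
for n in('side','top'):cv2.imwrite(f'pics/{n}3.png',robot.read_camera(n)[:,:,::-1])
t=cv2.imread('pics/top3.png');s=cv2.imread('pics/side3.png')
cv2.imwrite('pics/v3.png',np.hstack([cv2.resize(t[100:300,420:570],(390,520)),cv2.resize(s[250:450,360:510],(390,520))]))
st(.5265,-.3707,12.6,.32)
"
```

```text
t 6.35 pos [ 0.5114 -0.3709  0.2837] jawyaw 13.13 z-axis [-0.052   0.0288 -0.9982] F [ 0.79  1.16 -2.68] open 0.0219 q [-0.7   0.26  1.22 -0.01  1.71 -0.93]
need cm [1.51 0.02 3.63] wz -0.0092 level wx wy [-0.0288 -0.052  -0.    ]
```

View pics/v3.png

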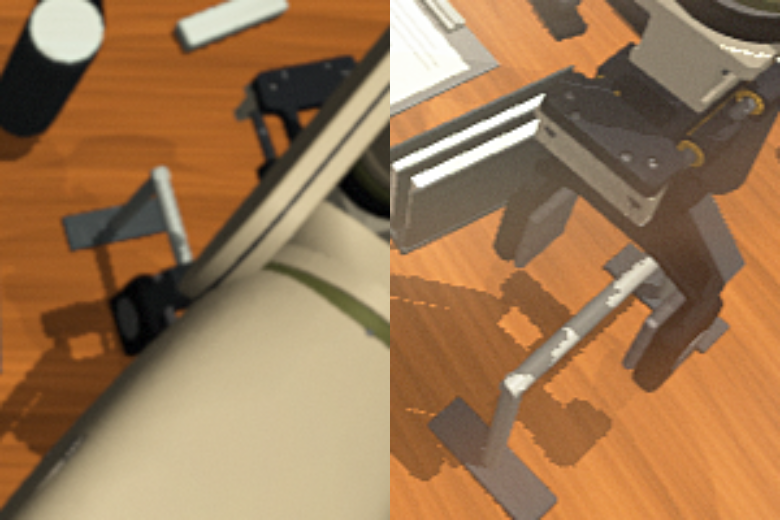

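The headset straddles the bar with its cups on either side, at side crop (530,220) and (660,330). It is tilted about 3°, so I'll level it first.

>>> send_rows(series=[{"wx": -0.02,"wy": -0.04,"wz": -0.005,"dx": 1.0,"dy": 0,"dz": 0,"fingers": 255},{"wx": -0.01,"wy": -0.012,"wz": 0,"dx": 0.4,"dy": 0,"dz": 0,"fingers": 255},{"wx": 0,"wy": 0,"wz": 0,"dx": 0,"dy": 0,"dz": 0,"fingers": 255},{"wx": 0,"wy": 0,"wz": 0,"dx": 0,"dy": 0,"dz": 0,"fingers": 255},{"wx": 0,"wy": 0,"wz": 0,"dx": 0,"dy": 0,"dz": 0,"fingers": 255}])

```text
t: 6.77
tool_pos: [0.5271, -0.3648, 0.285]
orientation: [1.951, 2.46, -0.0]
force: [0.3, 1.2, -2.5]
opening: 0.0214
```

```bash
python3 -c "
from h import *
st(.5265,-.3707,12.6,.172)
"
```

```text
t 6.77 pos [ 0.5271 -0.3648  0.285 ] jawyaw 13.17 z-axis [ 0.0014 -0.0013 -1.    ] F [ 0.26  1.22 -2.46] open 0.0214 q [-0.69  0.22  1.26 -0.    1.65 -0.92]
need cm [ -0.06  -0.59 -11.3 ] wz -0.0099 level wx wy [0.0013 0.0014 0.    ]
```

>>> send_rows(series=[{"wx": 0,"wy": 0,"wz": -0.008,"dx": 0,"dy": -0.5,"dz": -1,"fingers": 255},{"wx": 0,"wy": 0,"wz": 0,"dx": 0,"dy": 0,"dz": -2,"fingers": 255},{"wx": 0,"wy": 0,"wz": 0,"dx": 0,"dy": 0,"dz": -2,"fingers": 255},{"wx": 0,"wy": 0,"wz": 0,"dx": 0,"dy": 0,"dz": -2,"fingers": 255},{"wx": 0,"wy": 0,"wz": 0,"dx": 0,"dy": 0,"dz": -1,"fingers": 255},{"wx": 0,"wy": 0,"wz": 0,"dx": 0,"dy": 0,"dz": 0,"fingers": 255},{"wx": 0,"wy": 0,"wz": 0,"dx": 0,"dy": 0,"dz": 0,"fingers": 255},{"wx": 0,"wy": 0,"wz": 0,"dx": 0,"dy": 0,"dz": 0,"fingers": 255}])

```text
t: 7.43
tool_pos: [0.5263, -0.3709, 0.2012]
orientation: [1.963, 2.451, -0.003]
force: [1.1, 0.3, -2.6]
opening: 0.022
```

```bash
python3 -c "
from h import *
st(.5265,-.3707,12.6,.172)
"
```

```text
t 7.43 pos [ 0.5263 -0.3709  0.2012] jawyaw 12.63 z-axis [-0.     -0.0021 -1.    ] F [ 1.12  0.27 -2.62] open 0.0220 q [-0.69  0.25  1.38 -0.    1.51 -0.91]
need cm [ 0.02  0.02 -2.92] wz -0.0005 level wx wy [ 0.0021 -0.      0.    ]
```

Position and yaw are on target. I'll lower the last 3 cm gently and watch the force.

>>> send_rows(series=[{"wx": 0.002,"wy": 0,"wz": 0,"dx": 0,"dy": 0,"dz": -1,"fingers": 255},{"wx": 0,"wy": 0,"wz": 0,"dx": 0,"dy": 0,"dz": -1,"fingers": 255},{"wx": 0,"wy": 0,"wz": 0,"dx": 0,"dy": 0,"dz": -0.4,"fingers": 255},{"wx": 0,"wy": 0,"wz": 0,"dx": 0,"dy": 0,"dz": -0.2,"fingers": 255},{"wx": 0,"wy": 0,"wz": 0,"dx": 0,"dy": 0,"dz": 0,"fingers": 255},{"wx": 0,"wy": 0,"wz": 0,"dx": 0,"dy": 0,"dz": 0,"fingers": 255}])

```text
t: 7.93
tool_pos: [0.5278, -0.3724, 0.1764]
orientation: [1.96, 2.448, -0.0]
force: [-0.1, 0.1, -2.9]
opening: 0.0217
```

```bash
python3 -c "
from h import *
st(.5265,-.3707,12.6,.172)
"
```

```text
t 7.93 pos [ 0.5278 -0.3724  0.1764] jawyaw 12.61 z-axis [ 0.0044 -0.0037 -1.    ] F [-0.11  0.09 -2.93] open 0.0217 q [-0.69  0.27  1.41 -0.    1.46 -0.91]
need cm [-0.13  0.17 -0.44] wz -0.0002 level wx wy [0.0037 0.0044 0.    ]
```

>>> send_rows(series=[{"wx": 0.003,"wy": 0.004,"wz": 0,"dx": 0,"dy": 0.1,"dz": -0.3,"fingers": 255},{"wx": 0,"wy": 0,"wz": 0,"dx": 0,"dy": 0,"dz": -0.3,"fingers": 255},{"wx": 0,"wy": 0,"wz": 0,"dx": 0,"dy": 0,"dz": -0.3,"fingers": 255},{"wx": 0,"wy": 0,"wz": 0,"dx": 0,"dy": 0,"dz": -0.1,"fingers": 255}])

```text
t: 8.27
tool_pos: [0.5292, -0.3724, 0.1693]
orientation: [1.96, 2.448, -0.001]
force: [-2.4, 1.8, 5.2]
opening: 0.0216
```

```bash
python3 -c "
from h import *
st(.5265,-.3707,12.6,.172)
"
```

```text
t 8.27 pos [ 0.5292 -0.3724  0.1693] jawyaw 12.63 z-axis [ 0.0038 -0.0038 -1.    ] F [-2.37  1.75  5.21] open 0.0216 q [-0.69  0.28  1.41 -0.    1.45 -0.91]
need cm [-0.27  0.17  0.27] wz -0.0004 level wx wy [0.0038 0.0038 0.    ]
```

The force has changed from -2.9 to +5.2 N, so the strap is on the bar at the expected height. I'll release.

>>> send_rows(series=[{"wx": 0,"wy": 0,"wz": 0,"dx": 0,"dy": 0,"dz": 0,"fingers": 130},{"wx": 0,"wy": 0,"wz": 0,"dx": 0,"dy": 0,"dz": 0,"fingers": 130},{"wx": 0,"wy": 0,"wz": 0,"dx": 0,"dy": 0,"dz": 0,"fingers": 130},{"wx": 0,"wy": 0,"wz": 0,"dx": 0,"dy": 0,"dz": 0,"fingers": 130},{"wx": 0,"wy": 0,"wz": 0,"dx": 0,"dy": 0,"dz": 0,"fingers": 130},{"wx": 0,"wy": 0,"wz": 0,"dx": 0,"dy": 0,"dz": 0,"fingers": 130}])

```text
t: 8.77
tool_pos: [0.5305, -0.3733, 0.1714]
orientation: [1.957, 2.445, -0.001]
force: [1.2, -0.9, -0.0]
opening: 0.0454
```

```bash
python3 -c "
from h import *
import cv2
st()
for n in('side',):cv2.imwrite(f'pics/{n}4.png',robot.read_camera(n)[:,:,::-1])
s=cv2.imread('pics/side4.png')
cv2.imwrite('pics/v4.png',cv2.resize(s[250:450,360:560],(600,600)))
"
```

```text
t 8.77 pos [ 0.5305 -0.3733  0.1714] jawyaw 12.63 z-axis [ 0.0073 -0.0066 -1.    ] F [ 1.2  -0.9  -0.03] open 0.0454 q [-0.69  0.28  1.41 -0.    1.45 -0.91]
```

View pics/v4.png

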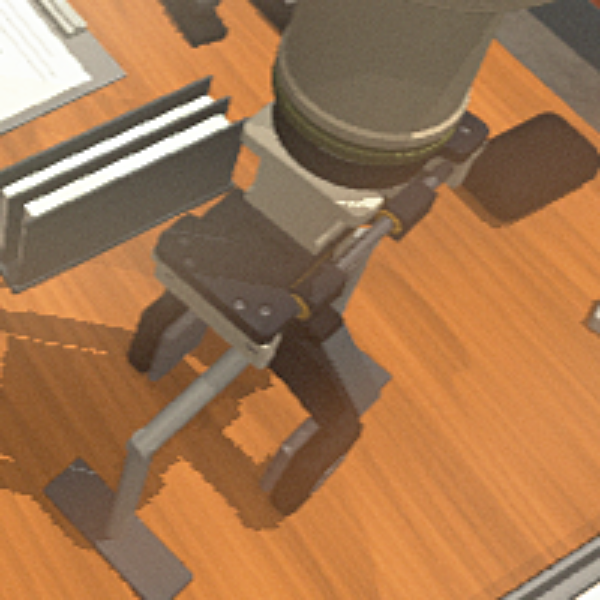

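The headset hangs over the bar, cups on both sides, at crop (165,340) and (310,460), and the fingers are open. I'll go straight up.

>>> send_rows(series=[{"wx": 0,"wy": 0,"wz": 0,"dx": 0,"dy": 0,"dz": 0.5,"fingers": 80},{"wx": 0,"wy": 0,"wz": 0,"dx": 0,"dy": 0,"dz": 1,"fingers": 80},{"wx": 0,"wy": 0,"wz": 0,"dx": 0,"dy": 0,"dz": 2,"fingers": 80},{"wx": 0,"wy": 0,"wz": 0,"dx": 0,"dy": 0,"dz": 2.5,"fingers": 60},{"wx": 0,"wy": 0,"wz": 0,"dx": 0,"dy": 0,"dz": 3,"fingers": 60},{"wx": 0,"wy": 0,"wz": 0,"dx": 0,"dy": 0,"dz": 2,"fingers": 60}])

```text
t: 9.32
tool_pos: [0.5269, -0.3703, 0.2808]
orientation: [-1.962, -2.45, 0.0]
force: [0.4, -0.1, 1.4]
opening: 0.0708
```

```bash
python3 -c "
from h import *
st(.456,.3357,7.3,.14)"
```

```text
t 9.32 pos [ 0.5269 -0.3703  0.2808] jawyaw 12.63 z-axis [-0.0023  0.0015 -1.    ] F [ 0.38 -0.12  1.36] open 0.0708 q [-0.69  0.24  1.26 -0.    1.65 -0.91]
need cm [ -7.09  70.6  -14.08] wz -0.0930 level wx wy [-0.0015 -0.0023 -0.    ]
```

>>> send_rows(series=[{"wx": 0,"wy": 0,"wz": 0,"dx": 0,"dy": 1.0,"dz": 0.5,"fingers": 0},{"wx": 0,"wy": 0,"wz": -0.005,"dx": -0.4,"dy": 3.6,"dz": 0,"fingers": 0},{"wx": 0,"wy": 0,"wz": -0.005,"dx": -0.4,"dy": 3.6,"dz": 0,"fingers": 0},{"wx": 0,"wy": 0,"wz": -0.005,"dx": -0.4,"dy": 3.6,"dz": 0,"fingers": 0},{"wx": 0,"wy": 0,"wz": -0.005,"dx": -0.4,"dy": 3.6,"dz": 0,"fingers": 0},{"wx": 0,"wy": 0,"wz": -0.005,"dx": -0.4,"dy": 3.6,"dz": 0,"fingers": 0},{"wx": 0,"wy": 0,"wz": -0.005,"dx": -0.4,"dy": 3.6,"dz": 0,"fingers": 0},{"wx": 0,"wy": 0,"wz": -0.005,"dx": -0.4,"dy": 3.6,"dz": 0,"fingers": 0},{"wx": 0,"wy": 0,"wz": -0.005,"dx": -0.4,"dy": 3.6,"dz": 0,"fingers": 0},{"wx": 0,"wy": 0,"wz": -0.005,"dx": -0.4,"dy": 3.6,"dz": 0,"fingers": 0},{"wx": 0,"wy": 0,"wz": -0.005,"dx": -0.4,"dy": 3.6,"dz": 0,"fingers": 0},{"wx": 0,"wy": 0,"wz": -0.005,"dx": -0.4,"dy": 3.6,"dz": 0,"fingers": 0},{"wx": 0,"wy": 0,"wz": -0.005,"dx": -0.4,"dy": 3.6,"dz": 0,"fingers": 0},{"wx": 0,"wy": 0,"wz": -0.005,"dx": -0.4,"dy": 3.6,"dz": 0,"fingers": 0},{"wx": 0,"wy": 0,"wz": -0.005,"dx": -0.4,"dy": 3.6,"dz": 0,"fingers": 0},{"wx": 0,"wy": 0,"wz": -0.005,"dx": -0.4,"dy": 3.6,"dz": 0,"fingers": 0},{"wx": 0,"wy": 0,"wz": -0.005,"dx": -0.4,"dy": 3.6,"dz": 0,"fingers": 0}])

```text
t: 10.73
tool_pos: [0.4497, 0.2407, 0.2911]
orientation: [2.069, 2.351, 0.004]
force: [0.3, -0.5, -0.5]
opening: 0.0932
```

```bash
python3 -c "
from h import *
import cv2
st(.456,.3357,7.3,.14)
for n in('side',):cv2.imwrite(f'pics/{n}5.png',robot.read_camera(n)[:,:,::-1])"
```

```text
t 10.73 pos [0.4497 0.2407 0.2911] jawyaw 7.31 z-axis [ 0.0091 -0.0049 -0.9999] F [ 0.31 -0.54 -0.48] open 0.0932 q [ 0.4  -0.14  1.63 -0.01  1.65  0.27]
need cm [  0.63   9.5  -15.11] wz -0.0002 level wx wy [0.0049 0.0091 0.    ]
```

View pics/side5.png

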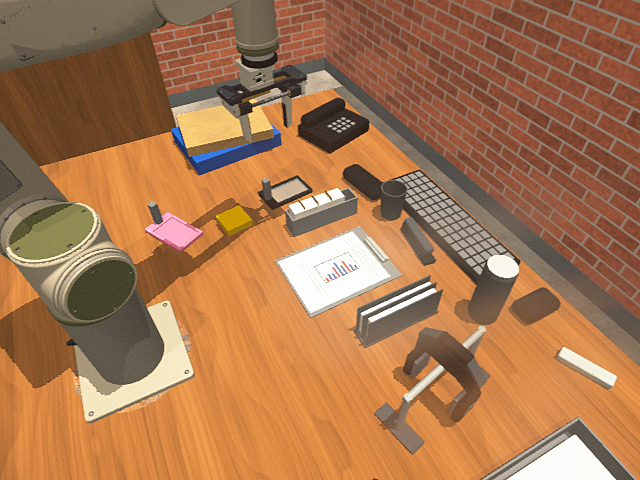

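The headset hangs on the bar at (440,365), and the chart at (337,267) is free. I'll go on to above the post at (267,187).

>>> send_rows(series=[{"wx": 0.002,"wy": 0.005,"wz": 0,"dx": 0.2,"dy": 2.5,"dz": -1,"fingers": 0},{"wx": 0.002,"wy": 0.004,"wz": 0,"dx": 0.2,"dy": 2.5,"dz": -2,"fingers": 0},{"wx": 0,"wy": 0,"wz": 0,"dx": 0,"dy": 1.8,"dz": -2,"fingers": 0},{"wx": 0,"wy": 0,"wz": 0,"dx": 0,"dy": 0.5,"dz": -2,"fingers": 0},{"wx": 0,"wy": 0,"wz": 0,"dx": 0,"dy": 0,"dz": -1.5,"fingers": 0},{"wx": 0,"wy": 0,"wz": 0,"dx": 0,"dy": 0,"dz": -0.5,"fingers": 0},{"wx": 0,"wy": 0,"wz": 0,"dx": 0,"dy": 0,"dz": 0,"fingers": 0},{"wx": 0,"wy": 0,"wz": 0,"dx": 0,"dy": 0,"dz": 0,"fingers": 0}])

```text
t: 11.45
tool_pos: [0.4439, 0.3304, 0.1967]
orientation: [-2.055, -2.371, -0.004]
force: [0.5, -0.2, 0.5]
opening: 0.0933
```

```bash
python3 -c "
from h import *
import cv2
st(.456,.3357,7.3,.033)
for n in('top','side'):cv2.imwrite(f'pics/{n}6.png',robot.read_camera(n)[:,:,::-1])
s=cv2.imread('pics/side6.png');t=cv2.imread('pics/top6.png')
cv2.imwrite('pics/v6.png',np.hstack([cv2.resize(t[180:290,140:240],(400,440)),cv2.resize(s[120:230,230:330],(400,440))]))"
```

```text
t 11.45 pos [0.4439 0.3304 0.1967] jawyaw 8.17 z-axis [-0.0014  0.0048 -1.    ] F [ 0.48 -0.24  0.48] open 0.0933 q [0.54 0.01 1.65 0.   1.48 0.4 ]
need cm [  1.21   0.53 -16.37] wz -0.0152 level wx wy [-0.0048 -0.0014 -0.    ]
```

View pics/v6.png

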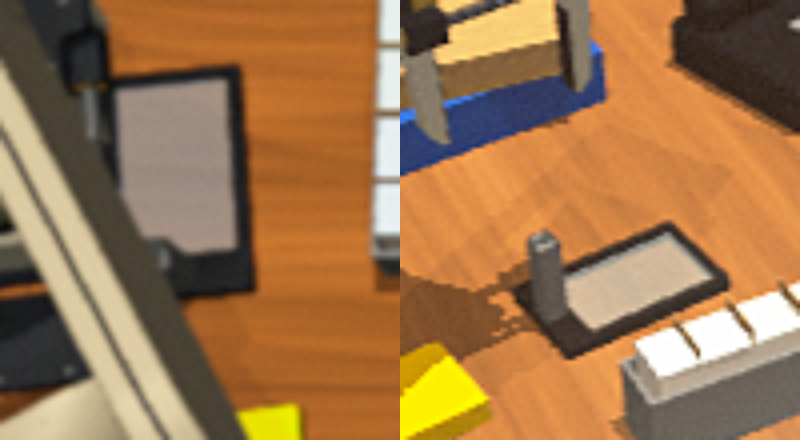

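Magnifier and fingers are as expected. I'll correct xy and descend partway.

>>> send_rows(series=[{"wx": -0.004,"wy": -0.001,"wz": -0.014,"dx": 1.0,"dy": 0.5,"dz": -1,"fingers": 0},{"wx": 0,"wy": 0,"wz": 0,"dx": 0.1,"dy": 0,"dz": -2,"fingers": 0},{"wx": 0,"wy": 0,"wz": 0,"dx": 0,"dy": 0,"dz": -2,"fingers": 0},{"wx": 0,"wy": 0,"wz": 0,"dx": 0,"dy": 0,"dz": -1.5,"fingers": 0},{"wx": 0,"wy": 0,"wz": 0,"dx": 0,"dy": 0,"dz": -0.5,"fingers": 0},{"wx": 0,"wy": 0,"wz": 0,"dx": 0,"dy": 0,"dz": 0,"fingers": 0},{"wx": 0,"wy": 0,"wz": 0,"dx": 0,"dy": 0,"dz": 0,"fingers": 0}])

```text
t: 12.13
tool_pos: [0.4629, 0.3366, 0.1375]
orientation: [2.077, 2.349, 0.031]
force: [0.3, -0.3, 2.0]
opening: 0.093
```

```bash
python3 -c "
from h import *
st(.456,.3357,7.3,.033)"
```

```text
t 12.13 pos [0.4629 0.3366 0.1375] jawyaw 7.03 z-axis [ 0.0173  0.0108 -0.9998] F [ 0.27 -0.33  1.96] open 0.0930 q [0.54 0.09 1.68 0.   1.35 0.42]
need cm [ -0.69  -0.09 -10.45] wz 0.0047 level wx wy [-0.0108  0.0173  0.    ]
```

>>> send_rows(series=[{"wx": -0.008,"wy": 0.014,"wz": 0.002,"dx": -0.4,"dy": 0,"dz": 0,"fingers": 0},{"wx": 0,"wy": 0,"wz": 0,"dx": 0,"dy": 0,"dz": -0.5,"fingers": 0},{"wx": 0,"wy": 0,"wz": 0,"dx": 0,"dy": 0,"dz": -1.5,"fingers": 0},{"wx": 0,"wy": 0,"wz": 0,"dx": 0,"dy": 0,"dz": -1,"fingers": 0},{"wx": 0,"wy": 0,"wz": 0,"dx": 0,"dy": 0,"dz": 0,"fingers": 0},{"wx": 0,"wy": 0,"wz": 0,"dx": 0,"dy": 0,"dz": 0,"fingers": 0}])

```text
t: 12.63
tool_pos: [0.462, 0.3385, 0.113]
orientation: [2.077, 2.353, 0.019]
force: [0.2, -0.2, -0.7]
opening: 0.0926
```

```bash
python3 -c "
from h import *
st(.456,.3357,7.3,.033)"
```

```text
t 12.63 pos [0.462  0.3385 0.113 ] jawyaw 7.14 z-axis [ 0.0103  0.0071 -0.9999] F [ 0.16 -0.22 -0.66] open 0.0926 q [0.54 0.12 1.7  0.   1.31 0.42]
need cm [-0.6  -0.28 -8.  ] wz 0.0028 level wx wy [-0.0071  0.0103  0.    ]
```

>>> send_rows(series=[{"wx": -0.006,"wy": 0.008,"wz": 0.002,"dx": -0.5,"dy": -0.3,"dz": -1,"fingers": 0},{"wx": 0,"wy": 0,"wz": 0,"dx": -0.1,"dy": 0,"dz": -2,"fingers": 0},{"wx": 0,"wy": 0,"wz": 0,"dx": 0,"dy": 0,"dz": -2,"fingers": 0},{"wx": 0,"wy": 0,"wz": 0,"dx": 0,"dy": 0,"dz": -0.8,"fingers": 0},{"wx": 0,"wy": 0,"wz": 0,"dx": 0,"dy": 0,"dz": 0,"fingers": 0},{"wx": 0,"wy": 0,"wz": 0,"dx": 0,"dy": 0,"dz": 0,"fingers": 0}])

```text
t: 13.13
tool_pos: [0.4557, 0.3356, 0.0545]
orientation: [2.074, 2.357, 0.005]
force: [0.5, 0.4, -0.4]
opening: 0.0927
```

```bash
python3 -c "
from h import *
st(.456,.3357,7.3,.033)"
```

```text
t 13.13 pos [0.4557 0.3356 0.0545] jawyaw 7.30 z-axis [ 0.0032  0.0014 -1.    ] F [ 0.49  0.36 -0.4 ] open 0.0927 q [ 0.54  0.18  1.75 -0.    1.21  0.42]
need cm [ 0.03  0.01 -2.15] wz -0.0001 level wx wy [-0.0014  0.0032  0.    ]
```

>>> send_rows(newtons=40, series=[{"wx": -0.001,"wy": 0.003,"wz": 0,"dx": 0,"dy": 0,"dz": -0.8,"fingers": 0},{"wx": 0,"wy": 0,"wz": 0,"dx": 0,"dy": 0,"dz": -0.8,"fingers": 0},{"wx": 0,"wy": 0,"wz": 0,"dx": 0,"dy": 0,"dz": -0.3,"fingers": 0},{"wx": 0,"wy": 0,"wz": 0,"dx": 0,"dy": 0,"dz": 0,"fingers": 0},{"wx": 0,"wy": 0,"wz": 0,"dx": 0,"dy": 0,"dz": 0,"fingers": 0},{"wx": 0,"wy": 0,"wz": 0,"dx": 0,"dy": 0,"dz": 0,"fingers": 130},{"wx": 0,"wy": 0,"wz": 0,"dx": 0,"dy": 0,"dz": 0,"fingers": 130},{"wx": 0,"wy": 0,"wz": 0,"dx": 0,"dy": 0,"dz": 0,"fingers": 130},{"wx": 0,"wy": 0,"wz": 0,"dx": 0,"dy": 0,"dz": 0,"fingers": 130},{"wx": 0,"wy": 0,"wz": 0,"dx": 0,"dy": 0,"dz": 0,"fingers": 130}])

```text
t: 13.97
tool_pos: [0.4583, 0.3371, 0.0381]
orientation: [2.074, 2.357, 0.009]
force: [0.0, -0.4, 0.6]
opening: 0.0644
```

```bash
python3 -c "
from h import *
import cv2
st(.456,.3357,7.3,.033)
cv2.imwrite('pics/side7.png',robot.read_camera('side')[:,:,::-1])
s=cv2.imread('pics/side7.png')
cv2.imwrite('pics/v7.png',cv2.resize(s[120:230,220:330],(600,600)))"
```

```text
t 13.97 pos [0.4583 0.3371 0.0381] jawyaw 7.30 z-axis [ 0.0049  0.0033 -1.    ] F [ 0.01 -0.38  0.55] open 0.0644 q [0.54 0.2  1.75 0.   1.18 0.42]
need cm [-0.23 -0.14 -0.51] wz -0.0001 level wx wy [-0.0033  0.0049  0.    ]
```

View pics/v7.png

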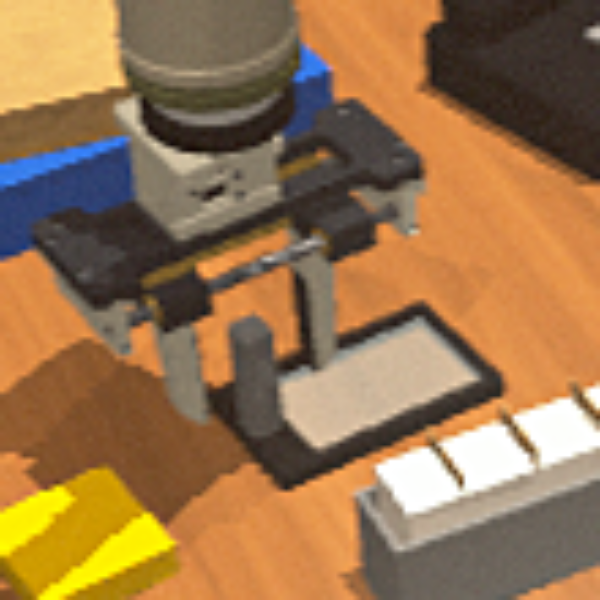

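The post at (255,375) stands midway between the fingers, whose tips are at (190,415) and (320,362). I'll close.

>>> send_rows(newtons=40, series=[{"wx": -0.003,"wy": 0.004,"wz": 0,"dx": -0.2,"dy": -0.1,"dz": -0.4,"fingers": 130},{"wx": 0,"wy": 0,"wz": 0,"dx": 0,"dy": 0,"dz": 0,"fingers": 255},{"wx": 0,"wy": 0,"wz": 0,"dx": 0,"dy": 0,"dz": 0,"fingers": 255},{"wx": 0,"wy": 0,"wz": 0,"dx": 0,"dy": 0,"dz": 0,"fingers": 255},{"wx": 0,"wy": 0,"wz": 0,"dx": 0,"dy": 0,"dz": 0,"fingers": 255},{"wx": 0,"wy": 0,"wz": 0,"dx": 0,"dy": 0,"dz": 0,"fingers": 255},{"wx": 0,"wy": 0,"wz": 0,"dx": 0,"dy": 0,"dz": 0,"fingers": 255},{"wx": 0,"wy": 0,"wz": 0,"dx": 0,"dy": 0,"dz": 0,"fingers": 255},{"wx": 0,"wy": 0,"wz": 0,"dx": 0,"dy": 0,"dz": 0,"fingers": 255},{"wx": 0,"wy": 0,"wz": 0,"dx": 0,"dy": 0,"dz": 0,"fingers": 255},{"wx": 0,"wy": 0,"wz": 0,"dx": 0,"dy": 0,"dz": 0,"fingers": 255},{"wx": 0,"wy": 0,"wz": 0,"dx": 0,"dy": 0,"dz": 0,"fingers": 255}])

```text
t: 15.02
tool_pos: [0.4561, 0.336, 0.0337]
orientation: [2.075, 2.358, 0.001]
force: [0.1, 0.1, -0.6]
opening: 0.0196
```

```bash
python3 -c "
from h import *
st(.456,.3357,7.3,.033)"
```

```text
t 15.02 pos [0.4561 0.336  0.0337] jawyaw 7.31 z-axis [ 6.e-04  0.e+00 -1.e+00] F [ 0.14  0.14 -0.59] open 0.0196 q [ 0.54  0.21  1.76 -0.    1.18  0.42]
need cm [-0.01 -0.03 -0.07] wz -0.0001 level wx wy [-0.      0.0006  0.    ]
```

>>> send_rows(series=[{"wx": 0,"wy": 0,"wz": 0,"dx": 0,"dy": 0,"dz": 0.7,"fingers": 255},{"wx": 0,"wy": 0,"wz": 0,"dx": 0,"dy": 0,"dz": 1.5,"fingers": 255},{"wx": 0,"wy": 0,"wz": 0,"dx": 0,"dy": 0,"dz": 2.2,"fingers": 255},{"wx": 0,"wy": 0,"wz": 0,"dx": 0,"dy": 0,"dz": 2.5,"fingers": 255},{"wx": 0,"wy": 0,"wz": 0,"dx": 0,"dy": 0,"dz": 2.5,"fingers": 255},{"wx": 0,"wy": 0,"wz": 0,"dx": 0,"dy": 0,"dz": 2.5,"fingers": 255},{"wx": 0,"wy": 0,"wz": 0,"dx": 0,"dy": 0,"dz": 2,"fingers": 255},{"wx": 0,"wy": 0,"wz": 0,"dx": 0,"dy": 0,"dz": 1,"fingers": 255},{"wx": 0,"wy": 0,"wz": 0,"dx": 0,"dy": 0,"dz": 0,"fingers": 255},{"wx": 0,"wy": 0,"wz": 0,"dx": 0,"dy": 0,"dz": 0,"fingers": 255}])

```text
t: 15.85
tool_pos: [0.4508, 0.333, 0.1881]
orientation: [-2.074, -2.356, 0.013]
force: [-0.4, 0.6, -2.1]
opening: 0.0197
```

```bash
python3 -c "
from h import *
import cv2
st(.4445,.0111,1.4,.18)
cv2.imwrite('pics/side8.png',robot.read_camera('side')[:,:,::-1])
s=cv2.imread('pics/side8.png')
cv2.imwrite('pics/v8.png',cv2.resize(s[60:230,200:370],(600,600)))"
```

```text
t 15.85 pos [0.4508 0.333  0.1881] jawyaw 7.30 z-axis [-0.0075 -0.0045 -1.    ] F [-0.37  0.6  -2.08] open 0.0197 q [0.54 0.05 1.63 0.   1.47 0.42]
need cm [ -0.63 -32.19  -0.81] wz -0.1030 level wx wy [ 0.0045 -0.0075  0.    ]
```

View pics/v8.png

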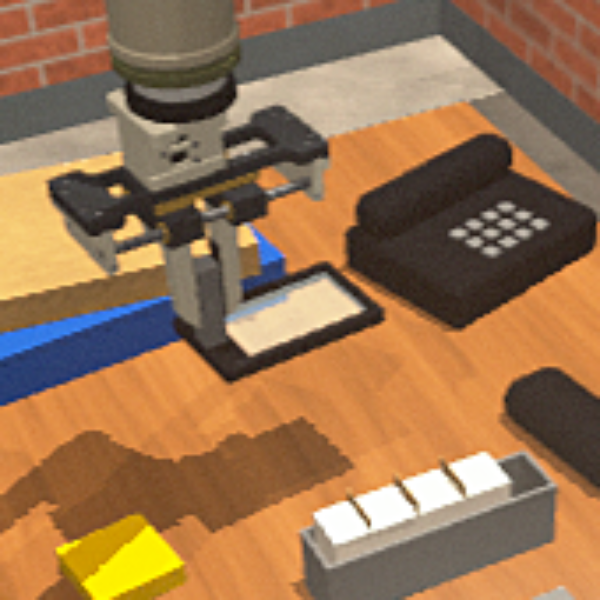

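The magnifier is held level at (270,320) in the crop, with its underside about 155 mm up. I'll carry it over the card box.

>>> send_rows(series=[{"wx": 0.004,"wy": -0.006,"wz": -0.006,"dx": 0,"dy": -1,"dz": 0.1,"fingers": 255},{"wx": 0,"wy": 0,"wz": -0.008,"dx": 0,"dy": -2,"dz": 0.1,"fingers": 255},{"wx": 0,"wy": 0,"wz": -0.008,"dx": 0,"dy": -2.6,"dz": 0.1,"fingers": 255},{"wx": 0,"wy": 0,"wz": -0.008,"dx": 0,"dy": -2.6,"dz": 0.1,"fingers": 255},{"wx": 0,"wy": 0,"wz": -0.008,"dx": 0,"dy": -2.6,"dz": 0.1,"fingers": 255},{"wx": 0,"wy": 0,"wz": -0.008,"dx": 0,"dy": -2.6,"dz": 0.1,"fingers": 255},{"wx": 0,"wy": 0,"wz": -0.008,"dx": 0,"dy": -2.6,"dz": 0.1,"fingers": 255},{"wx": 0,"wy": 0,"wz": -0.008,"dx": 0,"dy": -2.6,"dz": 0.1,"fingers": 255},{"wx": 0,"wy": 0,"wz": -0.008,"dx": 0,"dy": -2.6,"dz": 0.1,"fingers": 255},{"wx": 0,"wy": 0,"wz": -0.008,"dx": 0,"dy": -2.6,"dz": 0,"fingers": 255},{"wx": 0,"wy": 0,"wz": -0.008,"dx": 0,"dy": -2.6,"dz": 0,"fingers": 255},{"wx": 0,"wy": 0,"wz": -0.008,"dx": 0,"dy": -2.6,"dz": 0,"fingers": 255},{"wx": 0,"wy": 0,"wz": 0,"dx": 0,"dy": -1.5,"dz": 0,"fingers": 255},{"wx": 0,"wy": 0,"wz": 0,"dx": 0,"dy": 0,"dz": 0,"fingers": 255},{"wx": 0,"wy": 0,"wz": 0,"dx": 0,"dy": 0,"dz": 0,"fingers": 255},{"wx": 0,"wy": 0,"wz": 0,"dx": 0,"dy": 0,"dz": 0,"fingers": 255}])

```text
t: 17.23
tool_pos: [0.4301, 0.0055, 0.1684]
orientation: [-2.177, -2.232, 0.053]
force: [0.2, -0.1, -1.1]
opening: 0.0199
```

```bash
python3 -c "
from h import *
st(.4445,.0111,1.4,.06)"
```

```text
t 17.23 pos [0.4301 0.0055 0.1684] jawyaw 1.43 z-axis [-0.0403 -0.0083 -0.9992] F [ 0.19 -0.07 -1.11] open 0.0199 q [-0.1  -0.27  1.96 -0.01  1.49 -0.12]
need cm [  1.44   0.56 -10.84] wz -0.0005 level wx wy [ 0.0083 -0.0403  0.    ]
```

>>> send_rows(series=[{"wx": 0.006,"wy": -0.03,"wz": 0,"dx": 0.8,"dy": 0.4,"dz": -0.5,"fingers": 255},{"wx": 0.002,"wy": -0.01,"wz": 0,"dx": 0.4,"dy": 0.1,"dz": -1.5,"fingers": 255},{"wx": 0,"wy": 0,"wz": 0,"dx": 0,"dy": 0,"dz": -2,"fingers": 255},{"wx": 0,"wy": 0,"wz": 0,"dx": 0,"dy": 0,"dz": -1,"fingers": 255},{"wx": 0,"wy": 0,"wz": 0,"dx": 0,"dy": 0,"dz": 0,"fingers": 255},{"wx": 0,"wy": 0,"wz": 0,"dx": 0,"dy": 0,"dz": 0,"fingers": 255},{"wx": 0,"wy": 0,"wz": 0,"dx": 0,"dy": 0,"dz": 0,"fingers": 255}])

```text
t: 17.82
tool_pos: [0.4407, 0.0163, 0.1148]
orientation: [-2.184, -2.254, 0.0]
force: [0.6, 0.3, -1.4]
opening: 0.0201
```

```bash
python3 -c "
from h import *
st(.4445,.0111,1.4,.06)"
```

```text
t 17.82 pos [0.4407 0.0163 0.1148] jawyaw 1.80 z-axis [-0.0023  0.0021 -1.    ] F [ 0.55  0.33 -1.43] open 0.0201 q [-0.08 -0.24  2.03  0.    1.35 -0.11]
need cm [ 0.38 -0.52 -5.48] wz -0.0070 level wx wy [-0.0021 -0.0023 -0.    ]
```

>>> send_rows(series=[{"wx": -0.002,"wy": -0.002,"wz": -0.005,"dx": 0.2,"dy": -0.4,"dz": -0.7,"fingers": 255},{"wx": 0,"wy": 0,"wz": 0,"dx": 0.1,"dy": 0,"dz": -1.2,"fingers": 255},{"wx": 0,"wy": 0,"wz": 0,"dx": 0,"dy": 0,"dz": -1.0,"fingers": 255},{"wx": 0,"wy": 0,"wz": 0,"dx": 0,"dy": 0,"dz": -0.5,"fingers": 255},{"wx": 0,"wy": 0,"wz": 0,"dx": 0,"dy": 0,"dz": 0,"fingers": 255},{"wx": 0,"wy": 0,"wz": 0,"dx": 0,"dy": 0,"dz": 0,"fingers": 255},{"wx": 0,"wy": 0,"wz": 0,"dx": 0,"dy": 0,"dz": 0,"fingers": 255}])

```text
t: 18.4
tool_pos: [0.4453, 0.0119, 0.0792]
orientation: [2.191, 2.249, 0.002]
force: [-0.5, 0.4, -2.2]
opening: 0.0199
```

```bash
python3 -c "
from h import *
st(.4445,.0111,1.4,.06)"
```

```text
t 18.40 pos [0.4453 0.0119 0.0792] jawyaw 1.49 z-axis [ 2.6e-03 -4.0e-04 -1.0e+00] F [-0.53  0.45 -2.18] open 0.0199 q [-0.09 -0.19  2.06 -0.    1.26 -0.11]
need cm [-0.08 -0.08 -1.92] wz -0.0016 level wx wy [0.0004 0.0026 0.    ]
```

>>> send_rows(series=[{"wx": 0,"wy": 0.002,"wz": -0.001,"dx": -0.1,"dy": -0.1,"dz": -0.6,"fingers": 255},{"wx": 0,"wy": 0,"wz": 0,"dx": 0,"dy": 0,"dz": -0.7,"fingers": 255},{"wx": 0,"wy": 0,"wz": 0,"dx": 0,"dy": 0,"dz": -0.3,"fingers": 255},{"wx": 0,"wy": 0,"wz": 0,"dx": 0,"dy": 0,"dz": 0,"fingers": 255},{"wx": 0,"wy": 0,"wz": 0,"dx": 0,"dy": 0,"dz": 0,"fingers": 255},{"wx": 0,"wy": 0,"wz": 0,"dx": 0,"dy": 0,"dz": 0,"fingers": 255},{"wx": 0,"wy": 0,"wz": 0,"dx": 0,"dy": 0,"dz": 0,"fingers": 255}])

```text
t: 18.98
tool_pos: [0.4447, 0.0107, 0.0623]
orientation: [2.193, 2.248, 0.001]
force: [0.2, -0.4, -1.6]
opening: 0.0199
```

```bash
python3 -c "
from h import *
import cv2
st(.4445,.0111,1.4,.06)
for n in('top','side'):cv2.imwrite(f'pics/{n}9.png',robot.read_camera(n)[:,:,::-1])
t=cv2.imread('pics/top9.png');s=cv2.imread('pics/side9.png')
cv2.imwrite('pics/v9.png',np.hstack([cv2.resize(t[150:290,250:390],(400,400)),cv2.resize(s[190:330,260:400],(400,400))]))"
```

```text
t 18.98 pos [0.4447 0.0107 0.0623] jawyaw 1.42 z-axis [ 1.6e-03 -4.0e-04 -1.0e+00] F [ 0.2  -0.4  -1.61] open 0.0199 q [-0.09 -0.16  2.07 -0.    1.23 -0.12]
need cm [-0.02  0.04 -0.23] wz -0.0003 level wx wy [0.0004 0.0016 0.    ]
```

View pics/v9.png

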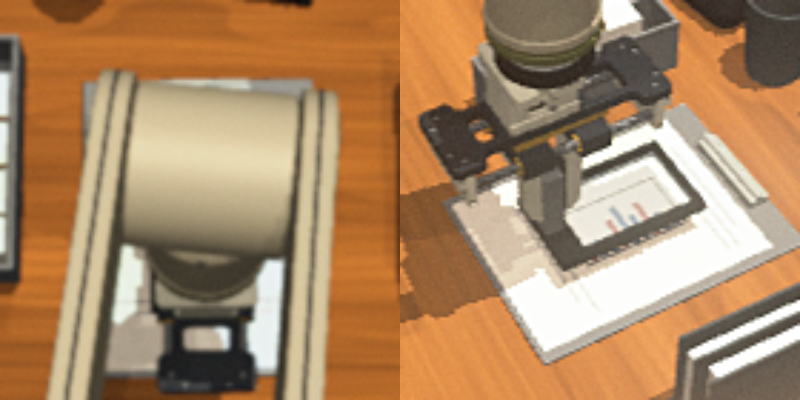

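View pics/side9.png

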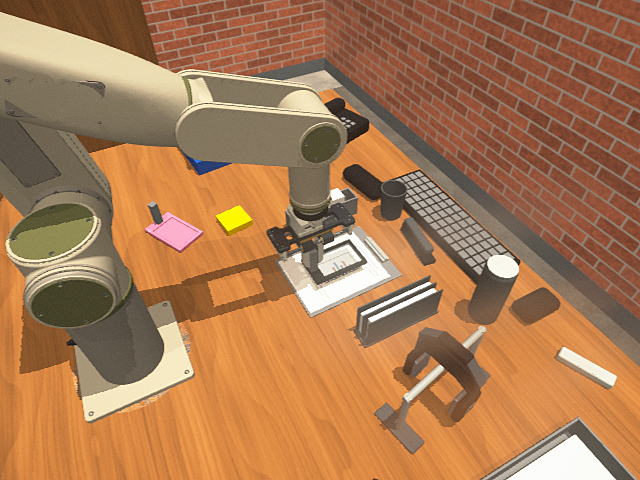

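```bash
python3 -c "
from h import *
import cv2
st(.4445,.0111,1.4,.06)
s=cv2.resize(cv2.imread('pics/side9.png')[190:330,260:400],(700,700),interpolation=cv2.INTER_CUBIC)
c=np.array([.5125,.0128]);y=np.radians(1.4);R=np.array([[np.cos(y),-np.sin(y)],[np.sin(y),np.cos(y)]])
for z,col in((.0283,(0,0,255)),(.0403,(0,255,0))):
  for a,b in[(-80,-43),(-80,43),(62,43),(62,-43)]:
    u=proj('side',[*(c+R@[a/1e3,b/1e3]),z]);p=((u-[260,190]+.5)*5).round().astype(int);cv2.circle(s,tuple(int(k) for k in p),3,col,-1)
cv2.imwrite('pics/v10.png',s[:600])
"
```

```text
t 19.08 pos [0.4448 0.0107 0.0624] jawyaw 1.42 z-axis [ 1.9e-03 -5.0e-04 -1.0e+00] F [-0.31  0.33 -3.05] open 0.0197 q [-0.09 -0.16  2.07 -0.    1.23 -0.12]
need cm [-0.03  0.04 -0.24] wz -0.0003 level wx wy [0.0005 0.0019 0.    ]
```

View pics/v10.png

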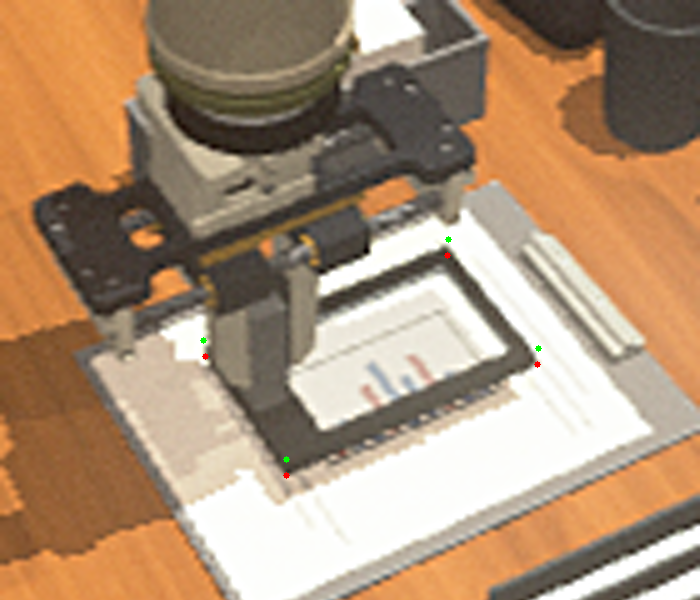

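Predicted and seen frame corners agree within about 1–2 px (roughly 2–3 mm). There is a visible gap and shadow under the frame, and the headset still hangs at (440,365). I'll hold for a few rows, check again, and hand in.

>>> send_rows(series=[{"wx": 0,"wy": 0,"wz": 0,"dx": 0,"dy": 0,"dz": 0,"fingers": 255},{"wx": 0,"wy": 0,"wz": 0,"dx": 0,"dy": 0,"dz": 0,"fingers": 255},{"wx": 0,"wy": 0,"wz": 0,"dx": 0,"dy": 0,"dz": 0,"fingers": 255},{"wx": 0,"wy": 0,"wz": 0,"dx": 0,"dy": 0,"dz": 0,"fingers": 255},{"wx": 0,"wy": 0,"wz": 0,"dx": 0,"dy": 0,"dz": 0,"fingers": 255}])

```text
t: 19.5
tool_pos: [0.4454, 0.0107, 0.0631]
orientation: [2.192, 2.247, 0.003]
force: [0.9, 0.4, -3.0]
opening: 0.0197
```

```bash
python3 -c "
from h import *
import cv2
st(.4445,.0111,1.4,.06)
print(np.abs(robot.read_state()['dq']).max())
a=robot.read_camera('side')[:,:,::-1].astype(int);b=cv2.imread('pics/side9.png').astype(int);c=cv2.imread('pics/side5.png').astype(int)
print('headset diff since release-view',np.abs(a-c)[320:430,390:500].mean(),'since last',np.abs(a-b).mean())
print(robot.close_job())"
```

```text
t 19.50 pos [0.4454 0.0107 0.0631] jawyaw 1.42 z-axis [ 3.3e-03 -6.0e-04 -1.0e+00] F [ 0.94  0.43 -2.95] open 0.0197 q [-0.09 -0.16  2.07 -0.    1.23 -0.12]
need cm [-0.09  0.04 -0.31] wz -0.0004 level wx wy [0.0006 0.0033 0.    ]
0.002568180067766058
headset diff since release-view 2.8705234159779613 since last 3.1093348524305555
the job is handed in; nothing more can be done
None
```

The headset is hanging by its strap near the middle of the rail's bar, let go. The magnifier is held over the chart, and I handed the job in at about 19.5 s of the 69 s allowed. No verdict was reported.

**Headset:** Pictures after release show it straddling the bar. The area around it hardly changed between the picture taken after release and the last one (mean difference about 2.9 grey levels).

**Magnifier:** All these values come from the last readings and the camera calibration, good to about 2 mm.
- **Position:** the gripper is within 1 mm of the spot that centres the lens over the chart, turned to match the chart within 0.1° and tilted about 0.2°.
- **Height:** the underside is about 24 mm above the paper by my figures, a little more than the 20 mm asked but inside 6–36 mm. A visible gap and shadow lie under the frame.
- **Grip:** the fingers are closed on the post at 19.7 mm with 40 N set, and the arm was practically still.

**Disagreements:**
- The side view showed the lens end of the frame 1–2 px (about 2–3 mm) lower than predicted, which could be a droop of 1–2°. That is under the 8° limit.
- The arm's height crept up about 1 mm over the last holding rows.
- In the top view the arm hid the lens, so its centring over the chart was checked only from the side camera and the arm's own position.

The bystanders looked unmoved in the pictures, though I did not measure their positions again.

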